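# Eject the spent cartridge and catch it on the tray

## Task

Eject the spent test cartridge from the desktop analyser: press the eject key with one finger while your other finger stands in the tray, so that the cartridge springs out against that finger and stops on the tray instead of shooting off onto the bench. Keep the key down until the cartridge has stopped, then let the key come up and leave the cartridge lying flat on the tray, clear of the catch. Do not pick the cartridge up, and leave everything else on the bench where it is.

Things in the scene. Friction and masses are not known exactly. Their poses are not given: they have to be found in the camera images.
- analyser: Desktop cartridge analyser, fixed: white box 150 mm wide, 215 mm deep, 46 mm high at the front, sloping up from 85 mm behind the front face (display) to 88 mm, with a tray that sticks out 90 mm in front. Origin on the bench under the middle of the slot, in the plane of the front face; -x points out of the slot along the tray (to the operator), y across, z up. Offsets below are in this frame.
- slot_mouth (a point): Middle of the tray floor in the plane of the front face (x 0, y 0), 22 mm above the bench. The slot is 39 mm wide, 17 mm high. The tray floor is smooth and 39 mm wide between two side rims whose tops are 25 mm above the bench: a narrow one (y 19.5 to 28 mm) and a wide one (y -19.5 to -60 mm) that carries the eject key.
- tray_end (a point): Middle of the tray floor at its open outer end (x -90 mm, y 0), 22 mm above the bench. There is no end stop: what slides past here drops onto the bench.
- key_top (a point): Centre of the top of the eject key, a grey paddle 34 mm (along the tray) by 26 mm with three ridges in the wide rim, at x -60, y -38 mm. Its top is 33 mm above the bench at rest, 26.5 mm fully pressed (then 1.5 mm above the rim, 4.5 mm above the tray floor). The point moves with the key.
- eject_key (a joint): Travel of the eject key in m: 0 up, 0.0065 fully down; pressed straight down. Spring return: about 1.5 N to start, 4.5 N fully down. The catch frees the cartridge at about 0.0045; it then shoots out at roughly 1 m/s, so the stopping finger must already stand in the tray.
- cartridge: Spent test cartridge: white moulding 60 mm long, 28 wide (36 over its rear 10 mm), 14 high, about 40 g. Origin under its middle, x along it, rear to +x. Loose, caught in the slot with 10 mm showing: origin at x 20 mm, underside on the tray floor. A spring pushes it for 22 mm, then it coasts and, unless stopped, slides off the tray. Its rear clears the catch 16 mm from its starting place.
- spare_a: A new cartridge like the spent one, lying on the bench in front of the heater. To be left alone. Origin under its middle.
- spare_b: Another new cartridge, lying on the bench beside the tray, on the side away from the key. To be left alone. Origin under its middle.
- jar: Glass jar with a blue lid, 60 mm in diameter and 85 mm tall, between the two machines. To be left alone. Origin under its middle.
- heater: Dry block heater, the analyser's neighbour, fixed: grey box 130 mm wide, 190 mm deep and 60 mm high with an aluminium block and tube caps up to 98 mm high. Origin on the bench under the middle of its front face; front to -x.
- media_bottle: Clear bottle with a blue cap, 70 mm in diameter and 150 mm tall. To be left alone. Origin under its middle.
- jar_lid: Orange jar lid, a disc 66 mm in diameter and 15 mm high, lying on the bench. To be left alone. Origin under its middle.
- tube_rack: Teal rack 100 x 75 mm, 45 mm high, with capped tubes up to 66 mm high. To be left alone. Origin under its middle.
- spray: White spray bottle, 56 mm in diameter and 156 mm tall. To be left alone. Origin under its middle.
- table: The bench with its grey top at z = 0. Origin of no importance.

How it is judged (in metres and radians):
On the way, in this order (a step that is already met when the one before it is completed fails the run):
1. the eject key is pressed by a finger (value of joint eject_key above 0.003 m and contact force between the fingers and eject_key above 0.5 N).
2. the cartridge has sprung out at least 18 mm and has stopped on the tray while the key is still down (all of step 1 and x of cartridge in the frame of analyser between -0.058 and 0.002 m and linear speed of cartridge below 0.03 m/s), for 0.1 s.
At the end, for the whole second after the job is handed in: The cartridge lies still and flat (within 3 degrees) on the tray floor, moved out at least 18 mm from its latched place and with its front end not past the end of the tray (at most 78 mm out), and the eject key is back up (within 1.5 mm) (x of cartridge in the frame of analyser between -0.058 and 0.002 m and z of cartridge in the frame of analyser between 0.02 and 0.025 m and angle between cartridge's own z axis and vertical below 0.06 rad and linear speed of cartridge below 0.01 m/s and value of joint eject_key below 0.0015 m); the robot touches nothing.
It fails at once if the cartridge falls off the tray or touches the bench (contact force between cartridge and table above 0.01 N or z of cartridge in the frame of analyser below 0.015 m).
It fails at once if the cartridge is lifted off the tray (z of cartridge in the frame of analyser above 0.032 m).
It fails at once if a bystander is disturbed (moved more than 15 mm) (distance of any of spare_a, spare_b, jar, media_bottle, jar_lid, tube_rack, spray from where it was at the start of the episode above 0.015 m).
It also fails if it takes over 32 s, if anything falls off the work surface, if the arm or the gripper's body presses on something with over 40 N, if the wrist force passes 120 N, or if a joint passes its speed limit or range.

## Robot

A 7-joint arm with a two-finger parallel gripper is mounted at the origin on the work surface. World frame = base frame: x ahead of the robot, y to its left, z up, the work surface at z = 0. Lengths are in mm, angles in rad, forces in N, time in s.
With the tool pointing down it reaches from about 350 to 775 mm from the base axis. Payload 3.1 kg.
Tool frame: the origin (TCP) lies on the centre line of the jaws, within the pads' length; the fingertips stand r.tip_extent ahead of it and the grasp point (between the pads) lies 8 mm behind it (r.tip_extent is the distance from the TCP to the fingertips, in mm); z points along the fingers, y is the line along which they close (so a half turn about z gives the same grasp; the last joint's range is limited). The gripper opens to 85 mm and grips with 20 to 120 N. Pads are 22 mm wide; open, the fingers measure 114 mm over their backs; the gripper's body (76 mm by 85 mm) begins 54 mm behind the grasp point. The pads swing forward as they close: fully open they stand 13 mm farther back than shut.
Start: joints at [-1.246, 0.311, 0.014, 1.512, -0.004, 1.319, -0.027], TCP at [197.221, 513.44, 242.304] pointing down, gripper open.
Joint ranges: [-2.7, 2.7], [-0.3, 1.91], [-1.27, 1.3], [0.12, 2.57], [-1.44, 4.58], [0.2, 2.03], [-3.05, 3.05]. Speed limits (rad/s): [2.79, 2.79, 3.14, 3.14, 3.14, 3.14, 3.14].

## Interface

Orientations are given as a unit quaternion [x, y, z, w].
In Python, from cell import r gives the robot as it stands.
- The arm moves only by the tool servo_tool, never from a script. Its argument "rows" is a list of rows, each an object of numbers: "claw": the closure, from -1 (fully open) to 1 (shut); "tx", "ty", "tz": the shift along the world's x, y, z in mm; "yaw": the turn about the world's z in degrees. A call has 1 to 20 rows; each row shifts and turns the commanded pose from where the row before left it; what a row does not reach is not made up. A row lasts 1/10 s, in which the tool goes at most 50 mm and 8.59 degrees, less where a joint would pass 70% of its speed; a pose out of reach is approached as far as the arm can. A call with a gripper value outside its range is refused whole. The fingers move at their own pace and stop on an object; "squeeze" is the grip in N (left out, the last holds). Time passes only in rows, so rows that do not move let the fingers close. It gives the time, the measured TCP pose, the force, the opening and the grip force at its end, in the units of the state.
- r.get_state(): the state, without advancing time (a new reading comes with each control period).
- r.grab_frame(name): name is "scene" or "top"; returns a dict with "image" (400x640x3 uint8, blue, green, red), "camera_matrix" (3x3 intrinsics, pixels), "xyz" and "orientation" of the camera in the world. Camera axes: x right, y down, z forward; pixel columns grow to the right and rows downward; lengths in mm; the calibration is good to about 2 mm. A picture is of the moment at which its call begins. There is no depth.
- r.finish_job(): hands the job in; it is judged then, once.
The state is a dict: "time": time; "joint_positions": joint angles; "joint_vel": joint speeds; "joint_efforts": joint torques, N m; "position": TCP position; "eef_rot": TCP orientation; "contact_force": force on the tool from outside, world axes, zero at the start; "ft_torque": the same for the moment, N m; "grip_width": opening from 0.0 (shut) to 1.0 (fully open); "grasp_force": force on a finger pad.
Only numpy, scipy, OpenCV 4.12 (cv2) and the standard library are available. Lean on these libraries where they do the work, as an engineer would, in place of code of your own. Each camera call takes 0.05 s, during which the arm holds its last target. There are 200 camera calls.

## Working session

There is one attempt and no reset: what is moved stays moved. The work goes in short steps, Python scripts to look and compute and a tool call to move; the robot and the scene stay as the last step left them, time stands still between calls to the robot, and variables do not carry over. Pictures are saved under pics/ and viewed, at most 10 in all, crops included, and the job is handed in when it is done.

Besides the shell and the picture viewer there is one more tool, called after "Call:" in YAML: its name, and indented under it one key for each argument. servo_tool: Moves the arm, as the interface text tells. Its arguments: {"type":"object","properties":{"rows":{"type":"array"},"squeeze":{"type":"number"}},"required":["rows"]}

```bash
mkdir -p pics; cat > h.py <<'E'
import numpy as np, cv2, pickle
from scipy.spatial.transform import Rotation as R
from cell import r
def grab(n,f):
    d=r.grab_frame(n); cv2.imwrite(f'pics/{f}.png',d['image']); pickle.dump(d,open(f'{f}.pkl','wb')); return d
def load(f): return pickle.load(open(f+'.pkl','rb'))
def ray(d,u,v):
    K=np.array(d['camera_matrix']);q=R.from_quat(d['orientation'])
    return np.array(d['xyz'],float),q.apply(np.linalg.inv(K)@[u,v,1.])
def onz(d,u,v,z):
    o,k=ray(d,u,v); return o+k*(z-o[2])/k[2]
def proj(d,p):
    K=np.array(d['camera_matrix']);q=R.from_quat(d['orientation'])
    c=K@q.inv().apply(np.array(p,float)-d['xyz']); return c[:2]/c[2]
E
python3 - <<'E'
from h import *
for n in('scene','top'):
    d=grab(n,n+'0'); print(n,d['xyz'],d['orientation'],d['camera_matrix'])
print(r.tip_extent,r.get_state())
E
```

```text
scene [ 850.39333938 -538.49730596  938.51213732] [ 0.90001714  0.2890349  -0.10063629 -0.31032291] [[370.32511786   0.         323.80054889]
 [  0.         370.32511786 198.58741433]
 [  0.           0.           1.        ]]
top [3.97361978e+02 1.05973507e+00 1.30148011e+03] [-0.69919839  0.71439717 -0.02091871  0.01790817] [[495.49890037   0.         321.78530337]
 [  0.         495.49890037 206.1389956 ]
 [  0.           0.           1.        ]]
11.0 {'time': 0.1, 'joint_positions': array([-1.24570026,  0.31165106,  0.01397424,  1.512904  , -0.00438013,
        1.31919525, -0.02720152]), 'joint_vel': array([-2.61650087e-04, -1.32503356e-03,  1.38341202e-03, -2.26791693e-03,
        1.97906112e-03,  9.44758815e-05,  1.39429983e-03]), 'joint_efforts': array([ 6.30173472e-04, -3.80852437e+01,  1.46538983e-01, -2.31238532e+01,
        1.23012130e-02,  8.03566159e-03,  4.39235635e-06]), 'position': array([197.00150168, 512.8312061 , 241.3237444 ]), 'eef_rot': array([ 1.82323489e-01,  9.83238025e-01, -1.05394149e-03, -1.43190450e-04]), 'contact_force': array([-0.02352516,  0.01752713, -0.08729404]), 'ft_torque': array([ 0.00244147, -0.04825378,  0.01021183]), 'grasp_force': 0.0, 'grip_width': 0.9999080049317336}
```

View pics/top0.png

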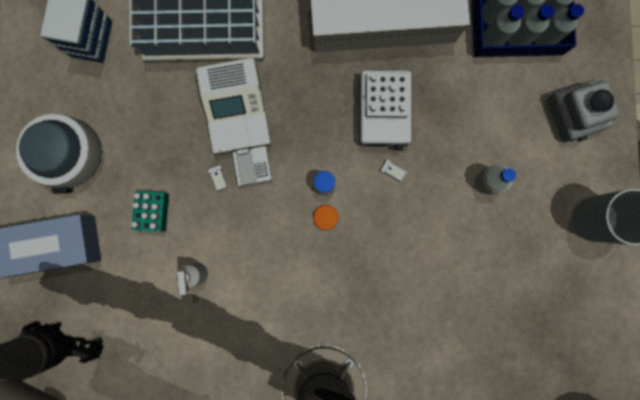

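View pics/scene0.png

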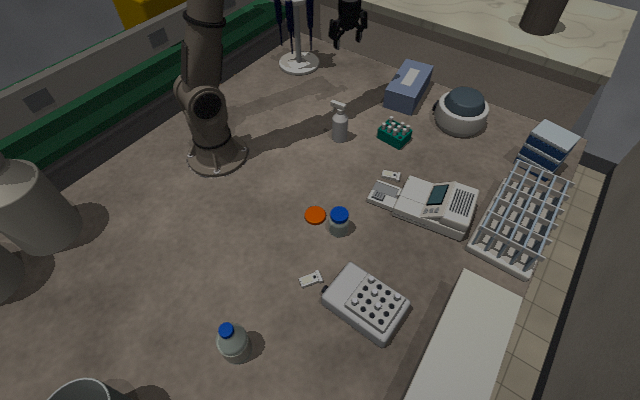

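The top view shows the analyser at about (235,105) with its tray at (253,167), and spare_b at (218,178). The scene view shows its tray at (383,193). I'll zoom in on both.

```bash
python3 - <<'E'
from h import *
a=load('top0')['image'][135:195,195:285]; b=load('scene0')['image'][165:225,355:445]
f=lambda i:cv2.resize(i,None,fx=6.6,fy=6.6,interpolation=cv2.INTER_CUBIC)[:396]
cv2.imwrite('pics/c0.png',np.hstack([f(a)[:,:],]));cv2.imwrite('pics/c1.png',f(b))
m=np.vstack([cv2.resize(a,(450,300),interpolation=2),cv2.resize(b,(450,300),interpolation=2)])
cv2.imwrite('pics/c.png',m)
E
```

```text
(no output)
```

View pics/c0.png

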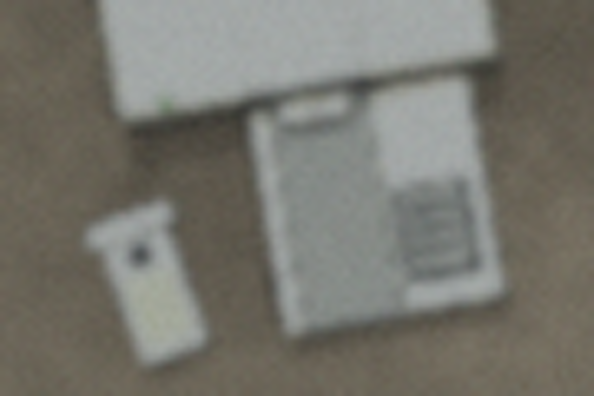

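View pics/c1.png

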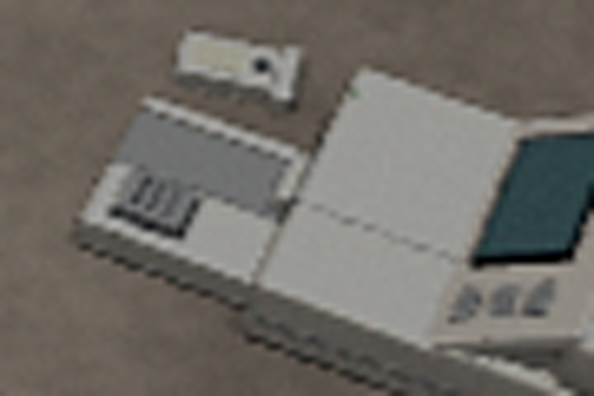

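The top crop shows the tray end corners at (288,334) and (505,295), the key centre at (437,228), and the front face's top corners at (120,122) and (495,58). The scene crop shows the tray end corner at (148,98), the key at (158,202), and the front corner at (363,68).

```bash
cat > fit.py <<'E'
from h import *
from scipy.optimize import least_squares
T=load('top0');S=load('scene0')
O=[(T,(195,135),288,334,(-90,28,25)),(T,(195,135),505,295,(-90,-60,25)),(T,(195,135),437,228,(-60,-38,33)),
(T,(195,135),120,122,(0,75,46)),(T,(195,135),495,58,(0,-75,46)),
(S,(355,165),148,98,(-90,28,25)),(S,(355,165),158,202,(-60,-38,33)),(S,(355,165),363,68,(0,75,46)),(S,(355,165),80,222,(-90,-60,25))]
def W(p,l):
    c,s=np.cos(p[2]),np.sin(p[2]); return np.array([p[0]+c*l[0]-s*l[1],p[1]+s*l[0]+c*l[1],l[2]])
def res(p): return np.concatenate([proj(d,W(p,l))-(np.array([u,v])/6.6-.5+o) for d,o,u,v,l in O])
f=least_squares(res,[550,200,.15],x_scale=[100,100,.1],loss='soft_l1')
p=f.x
if __name__=='__main__':
    print(p,np.degrees(p[2]));print(res(p).reshape(-1,2).round(2))
    print('key',W(p,(-60,-38,33)),'tray',W(p,(-60,0,22)),'end',W(p,(-90,0,22)))
    st=r.get_state();print(st['position'],R.from_quat(st['eef_rot']).as_matrix().round(3))
    for u,v in((213,169),(220,188)):print('spare',onz(T,u,v,10))
E
python3 fit.py
```

```text
[6.19536177e+02 1.96467853e+02 1.54753381e-01] 8.86671557454373
[[-0.17  0.09]
 [ 0.52  0.07]
 [ 0.11 -0.06]
 [-0.13  0.02]
 [ 1.03 -0.47]
 [ 0.27 -0.46]
 [ 0.16 -0.45]
 [-0.14 -0.57]
 [ 0.17 -0.35]]
key [566.11038659 149.67378287  33.        ] tray [560.25320218 187.21966667  22.        ] end [530.61171496 182.59557372  22.        ]
[197.00150168 512.8312061  241.3237444 ] [[-0.934  0.359 -0.001]
 [ 0.359  0.934 -0.002]
 [-0.    -0.002 -1.   ]]
spare [571.78540851 277.54072227  10.        ]
spare [521.45732782 259.74089144  10.        ]
```

Call:
servo_tool:
  rows:
    - {"tx":26,"ty":-24.6,"yaw":2.2,"claw":0.44}
    - {"tx":26,"ty":-24.6,"yaw":2.2,"claw":0.44}
    - {"tx":26,"ty":-24.6,"yaw":2.2,"claw":0.44}
    - {"tx":26,"ty":-24.6,"yaw":2.2,"claw":0.44}
    - {"tx":26,"ty":-24.6,"yaw":2.2,"claw":0.44}
    - {"tx":26,"ty":-24.6,"yaw":2.2,"claw":0.44}
    - {"tx":26,"ty":-24.6,"yaw":2.2,"claw":0.44}
    - {"tx":26,"ty":-24.6,"yaw":2.2,"claw":0.44}
    - {"tx":26,"ty":-24.6,"yaw":2.2,"claw":0.44}
    - {"tx":26,"ty":-24.6,"yaw":2.2,"claw":0.44}
    - {"tx":26,"ty":-24.6,"yaw":2.2,"claw":0.44}
    - {"tx":26,"ty":-24.6,"yaw":2.2,"claw":0.44}
    - {"tx":26,"ty":-24.6,"yaw":2.2,"claw":0.44}
    - {"tx":26,"ty":-24.6,"yaw":1.3,"claw":0.44}
    - {"claw":0.44}
    - {"claw":0.44}

```text
validation failed for argument at $.ro...
```

Call:
servo_tool:
  rows:
    - {"claw":0.44,"tx":26,"ty":-24,"tz":0,"yaw":2}

```text
time: 0.2
position: [217.6, 492.4, 241.3]
eef_rot: [0.16, 0.987, 0.0, -0.002]
contact_force: [0.2, 0.8, 0.1]
grip_width: 0.854
grasp_force: 0.0
```

Call:
servo_tool:
  rows:
    - {"claw":0.44,"tx":26,"ty":-24.6,"tz":0,"yaw":2.2}
    - {"claw":0.44,"tx":26,"ty":-24.6,"tz":0,"yaw":2.2}
    - {"claw":0.44,"tx":26,"ty":-24.6,"tz":0,"yaw":2.2}
    - {"claw":0.44,"tx":26,"ty":-24.6,"tz":0,"yaw":2.2}
    - {"claw":0.44,"tx":26,"ty":-24.6,"tz":0,"yaw":2.2}
    - {"claw":0.44,"tx":26,"ty":-24.6,"tz":0,"yaw":2.2}
    - {"claw":0.44,"tx":26,"ty":-24.6,"tz":0,"yaw":2.2}
    - {"claw":0.44,"tx":26,"ty":-24.6,"tz":0,"yaw":2.2}
    - {"claw":0.44,"tx":26,"ty":-24.6,"tz":0,"yaw":2.2}
    - {"claw":0.44,"tx":26,"ty":-24.6,"tz":0,"yaw":2.2}
    - {"claw":0.44,"tx":26,"ty":-24.6,"tz":0,"yaw":2.2}
    - {"claw":0.44,"tx":26,"ty":-24.6,"tz":0,"yaw":2.2}
    - {"claw":0.44,"tx":24,"ty":-25,"tz":0,"yaw":1.6}
    - {"claw":0.44,"tx":0,"ty":0,"tz":-30,"yaw":0}
    - {"claw":0.44,"tx":0,"ty":0,"tz":-40,"yaw":0}
    - {"claw":0.44,"tx":0,"ty":0,"tz":-40,"yaw":0}
    - {"claw":0.44,"tx":0,"ty":0,"tz":-20,"yaw":0}
    - {"claw":0.44,"tx":0,"ty":0,"tz":0,"yaw":0}
    - {"claw":0.44,"tx":0,"ty":0,"tz":0,"yaw":0}

```text
time: 2.1
position: [559.3, 169.2, 112.4]
eef_rot: [-0.078, 0.997, -0.0, -0.0]
contact_force: [0.7, -0.9, -0.2]
grip_width: 0.283
grasp_force: 0.0
```

```bash
python3 - <<'E'
from fit import *
st=r.get_state();P=st['position'];M=R.from_quat(st['eef_rot']).as_matrix();print(P,np.degrees(np.arctan2(M[1,1],M[0,1])),M[:,2],st['grip_width'],st['time'],st['joint_positions'])
t=W(p,(-64,-19,0));print('delta',t[:2]-P[:2])
a=grab('top','top1')['image'][125:195,205:295];b=grab('scene','scene1')['image'][140:220,340:440]
cv2.imwrite('pics/d.png',np.vstack([cv2.resize(x,None,fx=s,fy=s,interpolation=2) for x,s in((a[:46],6.5),(b[:57],5.85))]) if 0 else cv2.resize(b,None,fx=7,fy=7,interpolation=2))
cv2.imwrite('pics/e.png',cv2.resize(a,None,fx=7,fy=7,interpolation=2))
E
```

```text
[559.3441627  169.21769255 112.41960794] 98.98753303563154 [-1.68984331e-04 -2.07182578e-04 -9.99999964e-01] 0.28337397683392185 2.1 [-0.4718496   0.48402422  0.20855917  1.60385741 -0.11016247  1.06547975
  1.4945034 ]
delta [-0.11456661 -1.38751351]
```

View pics/d.png

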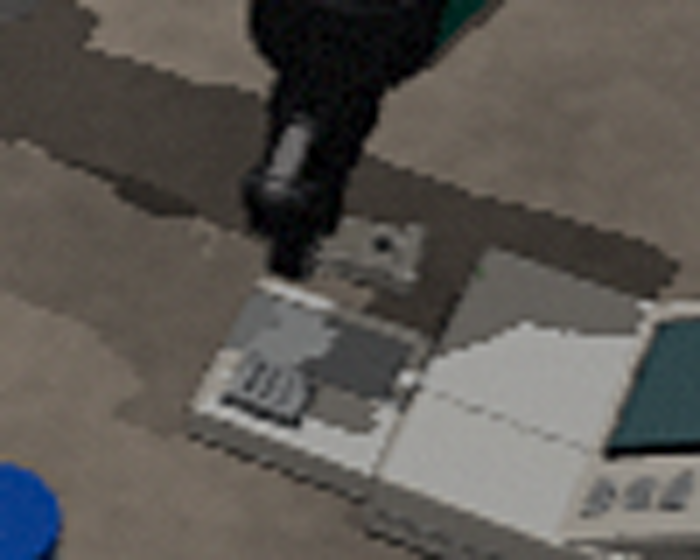

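The scene crop shows the fingertip at about (290,270), still high above the tray. It looks lined up with the key. I'll descend and check from nearer.

Call:
servo_tool:
  rows:
    - {"claw":0.44,"tx":0,"ty":-1.4,"tz":-20,"yaw":0}
    - {"claw":0.44,"tx":0,"ty":0,"tz":-20,"yaw":0}
    - {"claw":0.44,"tx":0,"ty":0,"tz":-14,"yaw":0}
    - {"claw":0.44,"tx":0,"ty":0,"tz":0,"yaw":0}
    - {"claw":0.44,"tx":0,"ty":0,"tz":0,"yaw":0}

```text
time: 2.7
position: [560.0, 168.1, 59.2]
eef_rot: [-0.078, 0.997, 0.0, 0.001]
contact_force: [0.4, -0.4, -0.3]
grip_width: 0.277
grasp_force: 0.0
```

```bash
python3 - <<'E'
from fit import *
st=r.get_state();P=st['position'];print(P,st['contact_force'],st['time'])
b=grab('scene','scene2')
# predicted tip positions
for z in (P[2]-11,P[2]-7):
  for y in(-52.5,-38,-31,-7,0,7): print(z.round(),y,((proj(b,W(p,(-64,y,z)))+.5-(350,160))*10).round())
cv2.imwrite('pics/f.png',cv2.resize(b['image'][160:215,350:420],None,fx=10,fy=10,interpolation=2))
E
```

```text
[559.95153552 168.07687212  59.20881485] [ 0.42625218 -0.40413481 -0.25118657] 2.7
48.0 -52.5 [267. 349.]
48.0 -38 [285. 316.]
48.0 -31 [293. 301.]
48.0 -7 [321. 248.]
48.0 0 [329. 233.]
48.0 7 [337. 218.]
52.0 -52.5 [269. 341.]
52.0 -38 [286. 308.]
52.0 -31 [294. 293.]
52.0 -7 [323. 240.]
52.0 0 [331. 225.]
52.0 7 [339. 210.]
```

View pics/f.png

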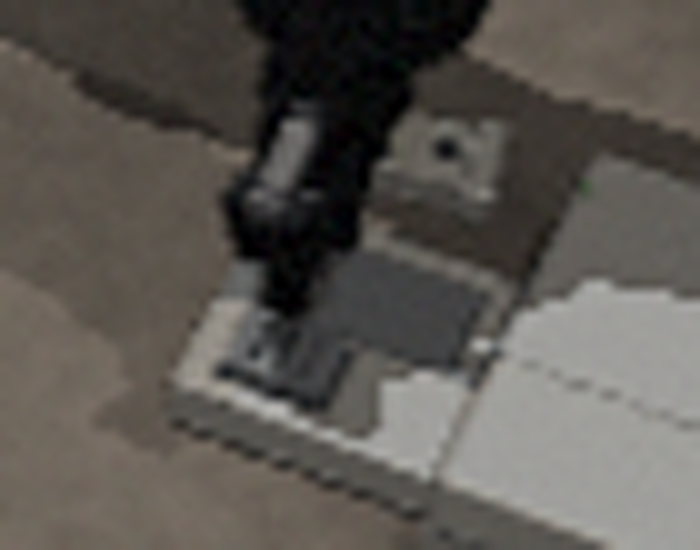

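The scene crop shows the key finger's tip at about (285,310). That matches the prediction for y −38, over the key. I'll go down until it touches.

Call:
servo_tool:
  rows:
    - {"claw":0.44,"tx":0,"ty":0,"tz":-6,"yaw":0}
    - {"claw":0.44,"tx":0,"ty":0,"tz":-5,"yaw":0}
    - {"claw":0.44,"tx":0,"ty":0,"tz":-3,"yaw":0}
    - {"claw":0.44,"tx":0,"ty":0,"tz":0,"yaw":0}
    - {"claw":0.44,"tx":0,"ty":0,"tz":0,"yaw":0}

```text
time: 3.25
position: [559.2, 167.8, 44.3]
eef_rot: [-0.078, 0.997, -0.0, -0.0]
contact_force: [0.7, 0.3, -0.2]
grip_width: 0.281
grasp_force: 0.0
```

Call:
servo_tool:
  rows:
    - {"claw":0.44,"tx":0,"ty":0,"tz":-2,"yaw":0}
    - {"claw":0.44,"tx":0,"ty":0,"tz":-1,"yaw":0}
    - {"claw":0.44,"tx":0,"ty":0,"tz":0,"yaw":0}
    - {"claw":0.44,"tx":0,"ty":0,"tz":0,"yaw":0}

```text
time: 3.65
position: [559.4, 167.9, 41.6]
eef_rot: [-0.078, 0.997, 0.0, 0.0]
contact_force: [0.4, 1.1, 3.2]
grip_width: 0.28
grasp_force: 1.2
```

Call:
servo_tool:
  rows:
    - {"claw":0.44,"tx":0,"ty":0,"tz":-2,"yaw":0}
    - {"claw":0.44,"tx":0,"ty":0,"tz":-1.5,"yaw":0}
    - {"claw":0.44,"tx":0,"ty":0,"tz":0,"yaw":0}
    - {"claw":0.44,"tx":0,"ty":0,"tz":0,"yaw":0}
    - {"claw":0.44,"tx":0,"ty":0,"tz":0,"yaw":0}
    - {"claw":0.44,"tx":0,"ty":0,"tz":0,"yaw":0}

```text
time: 4.25
position: [559.4, 167.9, 37.9]
eef_rot: [-0.078, 0.997, 0.0, 0.0]
contact_force: [-0.7, 0.5, 4.1]
grip_width: 0.282
grasp_force: 2.0
```

```bash
python3 - <<'E'
from fit import *
st=r.get_state();print(st['position'],st['contact_force'],st['time'])
b=grab('scene','scene3')
cv2.imwrite('pics/g.png',cv2.resize(b['image'][160:215,350:420],None,fx=10,fy=10,interpolation=2))
E
```

```text
[559.40389499 167.88062459  37.9332017 ] [-0.65092158  0.4788027   4.11676216] 4.25
```

View pics/g.png

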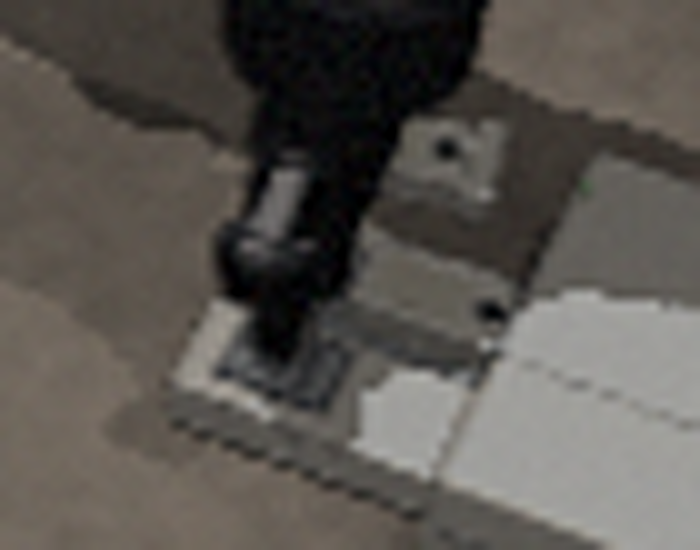

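The scene crop shows the cartridge out on the tray, resting against the finger, with its dot at (490,312) near the slot. I'll back off slightly with the key still down, then lift.

Call:
servo_tool:
  rows:
    - {"claw":0.44,"tx":-1,"ty":-0.2,"tz":0,"yaw":0}
    - {"claw":0.44,"tx":-1,"ty":-0.2,"tz":0,"yaw":0}
    - {"claw":0.44,"tx":0,"ty":0,"tz":0,"yaw":0}
    - {"claw":0.44,"tx":0,"ty":0,"tz":0,"yaw":0}
    - {"claw":0.44,"tx":0,"ty":0,"tz":2,"yaw":0}
    - {"claw":0.44,"tx":0,"ty":0,"tz":2,"yaw":0}
    - {"claw":0.44,"tx":0,"ty":0,"tz":3,"yaw":0}
    - {"claw":0.44,"tx":0,"ty":0,"tz":5,"yaw":0}
    - {"claw":0.44,"tx":0,"ty":0,"tz":10,"yaw":0}
    - {"claw":0.44,"tx":0,"ty":0,"tz":20,"yaw":0}
    - {"claw":0.44,"tx":0,"ty":0,"tz":30,"yaw":0}
    - {"claw":0.44,"tx":0,"ty":0,"tz":40,"yaw":0}
    - {"claw":0.44,"tx":0,"ty":0,"tz":40,"yaw":0}
    - {"claw":0.44,"tx":0,"ty":0,"tz":0,"yaw":0}
    - {"claw":0.44,"tx":0,"ty":0,"tz":0,"yaw":0}

```text
time: 5.8
position: [557.3, 167.5, 191.1]
eef_rot: [-0.078, 0.997, 0.0, 0.001]
contact_force: [0.5, -0.3, -0.2]
grip_width: 0.278
grasp_force: 0.0
```

```bash
python3 - <<'E'
from fit import *
st=r.get_state();print(st['position'],st['contact_force'],st['time'])
b=grab('scene','scene4')
print(((proj(b,W(p,(-53,0,36)))+.5-(350,160))*10).round())
cv2.imwrite('pics/i.png',cv2.resize(b['image'][160:215,350:420],None,fx=10,fy=10,interpolation=2))
E
```

```text
[557.30450174 167.47322236 191.13115707] [ 0.46414038 -0.28515995 -0.1621538 ] 5.8
[357. 270.]
```

View pics/i.png

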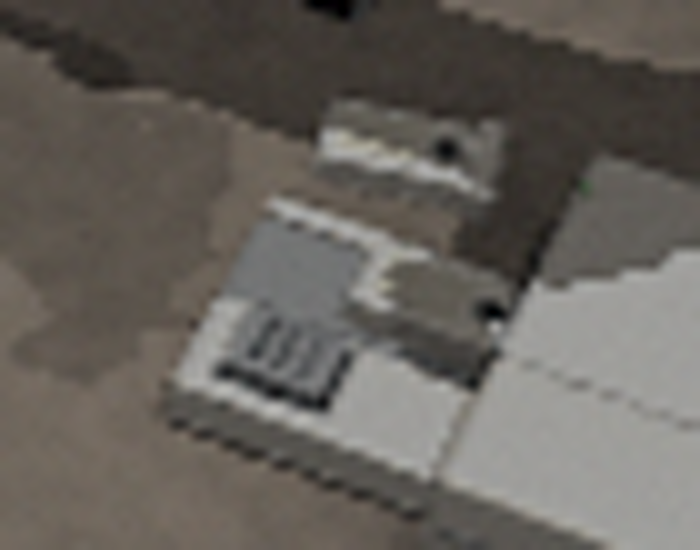

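The cartridge lies flat on the tray with its front edge at about (370,270), roughly 40 mm out. The key is up and the bystanders haven't moved.

```bash
python3 -c "
from cell import r
print(r.finish_job())"
```

```text
the job is handed in; nothing more can be done
None
```

The job is handed in, with no verdict returned: the cartridge sprang out against the finger and, in the last picture, lay flat on the tray about 40 mm out, with the key back up and the gripper clear.

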